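# Flip the status flag of the checked battery's bay to green

## Robot

A 7-joint arm with a two-finger parallel gripper is mounted at the origin on the work surface. World frame = base frame: x ahead of the robot, y to its left, z up, the work surface at z = 0. Lengths are in m, angles in rad, forces in N, time in s.
With the tool pointing down it reaches from about 0.4 to 0.85 m from the base axis. Payload 10.4 kg.
Tool frame: the origin (TCP) lies at the very end of the fingers, on their centre line; the grasp point (between the pads) lies 19 mm behind it; z points along the fingers, y is the direction in which the jaws open and shut (so a half turn about z gives the same grasp; the last joint's range is limited). The gripper opens to 87 mm and grips with 3 to 60 N. Pads are 19 mm wide; open, the fingers measure 117 mm over their backs; the gripper's body (75 mm by 190 mm) begins 51 mm behind the grasp point.
Start: joints at [-1.173, 0.332, -0.065, 1.46, 0.022, 1.35, -0.088], TCP at [0.255, 0.571, 0.223] pointing down, gripper open.
Joint ranges: [-2.6, 2.6], [-0.5, 2.12], [-1.47, 1.34], [0.16, 2.42], [-1.27, 4.41], [0.06, 2.06], [-2.6, 2.6]. Speed limits (rad/s): [2.22, 2.22, 2.79, 2.79, 3.14, 3.14, 3.14].

## Interface

Orientations are given as a unit quaternion [x, y, z, w].
In Python, from bench import read_state, imaging, r gives the robot as it stands. The module is installed in compiled form; this text tells all that it offers.
- The arm moves only by the tool move_arm, never from a script. Its argument "series" is a list of rows, each a list of 4 numbers: the shift along the tool's x, y, z in m, then the turn about the tool's z in rad. In form: [[x, y, z, roll], ...]. A call has 1 to 20 rows; each row is the pose to reach, as a shift and turn from the pose commanded when the call began, along the tool's axes at that moment; what a row does not reach only later rows make up. A row lasts 1/10 s, in which the tool goes at most 50 mm and 8.59 degrees, less where a joint would pass 70% of its speed; a pose out of reach is approached as far as the arm can. A call with a gripper value outside its range is refused whole. "claw" is the gripper's target within -1 to 1 (fully open at 1, half-way at 0, shut at -1), set as the call begins (left out, the last holds). The fingers move at their own pace and stop on an object; "newtons" is the grip in N (left out, the last holds). Time passes only in rows, so rows that repeat a pose let the fingers close. It gives the time, the measured TCP pose, the force and the opening at its end, in the units of the state.
- read_state(): the state, without advancing time (a new reading comes with each control period).
- imaging.camera(name): name is "scene" or "top" or "wrist"; returns (picture, depth): 420x560x3 uint8, red, green, blue; 420x560 float32, m along the optical axis (not along the pixel's ray), 0 where there is no reading.
- imaging.get_calibration(name): a dict with "camera_matrix" (3x3 intrinsics, pixels), "R" (3x3) and "t" (3): a world point X has camera coordinates R X + t. Camera axes: x right, y down, z forward; pixel columns grow to the right and rows downward; lengths in m; the calibration is good to about 2 mm. A picture is of the moment at which its call begins: read the wrist's pose just before it. get_calibration takes no time and is no camera call; for the wrist camera it gives the pose at the moment of the call.
- r.close_job(): hands the job in, once; it reports no verdict.
The state is a dict: "time": time; "joint_positions": joint angles; "joint_vel": joint speeds; "joint_torque": joint torques, N m; "ee_pos": TCP position; "eef_rot": TCP orientation; "ft_force": force on the tool from outside, world axes, zero at the start; "torque": the same for the moment, N m; "width": finger opening in m.
Only numpy, scipy, OpenCV 4.12 (cv2) and the standard library are available. Lean on these libraries where they do the work, as an engineer would, in place of code of your own. Each camera call takes 0.05 s, during which the arm holds its last target.

## Task

The battery pack lying in one of the two blue trays has been checked: with your fingertips, push the status flag joined to that tray right over its hinge (its black thumb tail can be pressed down to start it), so that it lies flat on the other side with its green face up. Do not grip the flag or its tail, leave the red flag of the empty tray as it is, and do not disturb the battery packs, the screwdriver or the oil can.

Things in the scene. Friction and masses are not known exactly. Their poses are not given: they have to be found in the camera images.
- bay_full: Fixed bay (the bay whose tray holds the battery pack); origin on the bench under the middle of the flag's hinge, axes as for the hinge point. Steel foot 130 (x) x 50 (y) x 8 mm; two grey posts, 85 mm high, 10 x 22 mm, at x = -56 and +56 mm. Outside the foot, bare bench under the flag, both sides. Blue open tray 150 (x) x 200 (y) mm, 45 mm high, 4 mm walls, centred at x = +160 mm.
- hinge_full (a point): Middle of the flag's hinge axis, 75 mm above the bench (the bay whose tray holds the battery pack). Its x axis runs along the hinge axis, towards the tray (away from the robot at yaw 0); y points to the side on which the flag starts (the robot's left); z up.
- flag_full (a joint): Flag angle (rad): 0 = level, out to the hinge's +y side, red face up; pi/2 = upright; pi = turned over, level, out to the -y side, green face up. Stops at 0 and pi. Stiff hinge: it stays where left; 0.03 to 0.1 N m (up to 4 N on the tail) turns it. Starts at 0 to 0.25. (the bay whose tray holds the battery pack)
- edge_full (a point): Middle of the flag's free edge in the bay whose tray holds the battery pack, 90 mm from the hinge axis, mid-thickness; its y axis points from the hinge out along the flag, its z axis out of the red face. The flag is a plate 84 mm wide (along the hinge), from 7 to 90 mm from the hinge axis, 8 mm thick; one face red with a white bar, the other green with a white disc.
- bay_empty: Fixed bay (the bay whose tray is empty); origin on the bench under the middle of the flag's hinge, axes as for the hinge point. Steel foot 130 (x) x 50 (y) x 8 mm; two grey posts, 85 mm high, 10 x 22 mm, at x = -56 and +56 mm. Outside the foot, bare bench under the flag, both sides. Blue open tray 150 (x) x 200 (y) mm, 45 mm high, 4 mm walls, centred at x = +160 mm.
- hinge_empty (a point): Middle of the flag's hinge axis, 75 mm above the bench (the bay whose tray is empty). Its x axis runs along the hinge axis, towards the tray (away from the robot at yaw 0); y points to the side on which the flag starts (the robot's left); z up.
- flag_empty (a joint): Flag angle (rad): 0 = level, out to the hinge's +y side, red face up; pi/2 = upright; pi = turned over, level, out to the -y side, green face up. Stops at 0 and pi. Stiff hinge: it stays where left; 0.03 to 0.1 N m (up to 4 N on the tail) turns it. Starts at 0 to 0.25. (the bay whose tray is empty)
- edge_empty (a point): Middle of the flag's free edge in the bay whose tray is empty, 90 mm from the hinge axis, mid-thickness; its y axis points from the hinge out along the flag, its z axis out of the red face. The flag is a plate 84 mm wide (along the hinge), from 7 to 90 mm from the hinge axis, 8 mm thick; one face red with a white bar, the other green with a white disc.
- tail_full (a point): Middle of the black thumb tail of that bay's flag, 27 mm from the hinge axis on the side away from the flag, mid-thickness. The tail is one piece with the flag and in line with it: 60 mm wide (along the hinge), 8 mm thick, reaching 48 mm from the axis. Pressing it down raises the flag; at joint 0 it is level, with free space under it.
- tail_empty (a point): Middle of the black thumb tail of that bay's flag, 27 mm from the hinge axis on the side away from the flag, mid-thickness. The tail is one piece with the flag and in line with it: 60 mm wide (along the hinge), 8 mm thick, reaching 48 mm from the axis. Pressing it down raises the flag; at joint 0 it is level, with free space under it.
- pack: The checked battery pack lying in the tray of its bay: 75 x 110 mm, 59 mm high, black with a grey top and a red band, about 0.55 kg, loose. Origin at the centre of its underside.
- spare_pack: Another battery pack, on the bare bench to the robot's right of the bays, not to be disturbed: 75 x 110 mm, 59 mm high, black with a grey top and a red band, about 0.55 kg, loose. Origin at the centre of its underside.
- screwdriver: Orange-handled screwdriver lying loose on the bench between the two trays, about 200 mm long, along its x axis; not to be disturbed.
- oil_can: Oil can with a yellow label, 52 mm in diameter, 130 mm high, standing loose on the bench beyond the screwdriver, not to be disturbed. Origin at the centre of its underside.

How it is judged:
By the outcome, as a careful person would: the job done as asked, in the order asked, and still so for the second after the job is handed in, with the robot touching nothing.
It also fails if it takes over 42 s, if anything falls off the work surface, if the arm or the gripper's body presses on something with over 40 N, if the wrist force passes 120 N, or if a joint passes its speed limit or range.

## Working session

There is one attempt and no reset: what is moved stays moved. The work goes in short steps, Python scripts to look and compute and a tool call to move; the robot and the scene stay as the last step left them, time stands still between calls to the robot, and variables do not carry over. Pictures are saved under pics/ and viewed, and the job is handed in when it is done.

Besides the shell and the picture viewer there is one more tool, called as a command line: name --pt "numbers of a row" for each row, then --argument value for the rest. move_arm: Moves the arm, as the interface text tells. Its arguments: {"type":"object","properties":{"series":{"type":"array","items":{"type":"array","items":{"type":"number"}}},"claw":{"type":"number"},"newtons":{"type":"number"}},"required":["series"]}

```bash
mkdir -p pics
python3 - <<'E'
from bench import read_state, imaging, r
import cv2,numpy as np
s=read_state();print(s)
for n in("scene","top"):
    p,d=imaging.camera(n);c=imaging.get_calibration(n)
    np.savez(n+'.npz',p=p,d=d,K=c["camera_matrix"],R=c["R"],t=c["t"])
    cv2.imwrite(f'pics/{n}0.png',p[:,:,::-1])
    print(n,c)
E
```

```text
{'time': 0.0, 'joint_positions': array([-1.17261679,  0.33288601, -0.06467038,  1.46099497,  0.02162791,
        1.34988391, -0.08852296]), 'joint_vel': array([ 0.00065346, -0.00082725,  0.00107256,  0.0017744 ,  0.00039254,
        0.00166644,  0.00033089]), 'joint_torque': array([-2.07437902e-04, -6.23238444e+01,  2.46100343e-02, -3.89906573e+01,
       -6.14304794e-02,  3.95993760e-02,  1.33343992e-04]), 'ee_pos': array([0.2551605 , 0.57009662, 0.22171943]), 'eef_rot': array([ 2.08852133e-01,  9.77946952e-01, -7.31099638e-04, -1.01688514e-04]), 'ft_force': array([ 2.33346445e-01, -1.98373577e-04,  8.69289823e-01]), 'torque': array([ 0.00527332, -0.02737388,  0.02948436]), 'width': 0.08694423907542646}
scene {'camera_matrix': array([[388.6335238 ,   0.        , 276.95851992],
       [  0.        , 388.6335238 , 204.37161644],
       [  0.        ,   0.        ,   1.        ]]), 'R': array([[ 0.8129349 ,  0.58207016, -0.01819794],
       [ 0.38128148, -0.55560806, -0.73886678],
       [-0.44018323,  0.59371205, -0.67360576]]), 't': array([-0.48013483, -0.25483875,  1.50272314])}
top {'camera_matrix': array([[465.71480056,   0.        , 278.99819473],
       [  0.        , 465.71480056, 208.43558001],
       [  0.        ,   0.        ,   1.        ]]), 'R': array([[ 2.69982147e-03, -9.99996353e-01, -6.94492823e-05],
       [-9.96948425e-01, -2.68617435e-03, -7.80168032e-02],
       [ 7.80163321e-02,  2.79868793e-04, -9.96952042e-01]]), 't': array([-0.1045912 ,  0.66323678,  1.27617573])}
```

View pics/scene0.png

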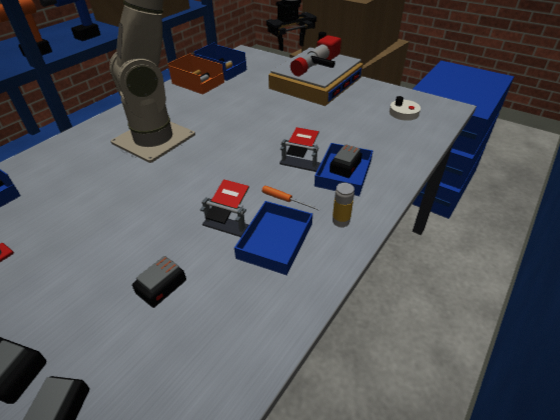

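View pics/top0.png

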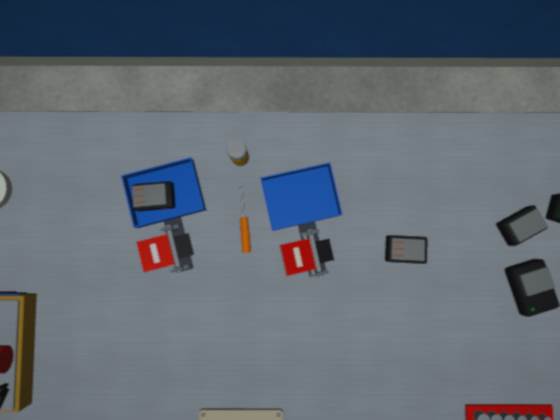

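The full bay is the left one (robot's left): flag at about (156,252) in top, tail at (183,247). The empty bay's red flag is at (298,257). Next I measure the geometry.

```bash
cat > h.py <<'E'
import numpy as np
def load(n):
    z=np.load(n+'.npz');return z['p'],z['d'],z['K'],z['R'],z['t']
def cloud(n):
    p,d,K,R,t=load(n)
    v,u=np.mgrid[:d.shape[0],:d.shape[1]]
    c=np.stack([(u-K[0,2])/K[0,0]*d,(v-K[1,2])/K[1,1]*d,d],-1)
    return p,d,(c-t)@R
E
python3 - <<'E'
from h import *
import cv2
p,d,W=cloud('top')
crop=p[150:290,110:260,::-1]
cv2.imwrite('pics/topc.png',cv2.resize(crop,None,fx=5,fy=4.2,interpolation=cv2.INTER_CUBIC)[:600,:800])
ps=load('scene')[0][110:200,260:390,::-1]
cv2.imwrite('pics/scenec.png',cv2.resize(ps,None,fx=6,fy=6,interpolation=cv2.INTER_CUBIC))
for c0,n in((0,'left'),(225,'right')):
  R,G,B=[p[...,i].astype(int) for i in range(3)]
  u=np.arange(560)[None,:]+0*R
  m=(R>130)&(G<60)&(B<60)&(u>120)&(u<330)&(W[...,2]>.04)
  m&=(u<225) if c0==0 else (u>=225)
  m=cv2.erode(m.astype(np.uint8),np.ones((3,3)))>0
  P=W[m];cen=P.mean(0);print(n,len(P),'cen',cen.round(4))
  q=np.linalg.svd(P-cen)[2][2];q*=np.sign(q[2]);print('normal',q.round(3),'tilt',np.arccos(q[2]))
  mm=cv2.minAreaRect(W[(R>130)&(G<80)&(B<80)&(u>120)&(u<330)&((u<225) if c0==0 else (u>=225))&(W[...,2]>.04)][:,:2].astype(np.float32));print(mm)
  # posts: height .08-.09 
for pt in ((183,247),(173,223),(186,269),(175,228),(184,265),(156,252),(165,180),(153,195)):
  print(pt,W[pt[1],pt[0]].round(4))
E
```

```text
left 568 cen [0.5407 0.2236 0.0858]
normal [ 0.026 -0.126  0.992] tilt 0.12926769655949083
((0.5682664513587952, 0.08570831269025803), (0.08599106967449188, 0.3680498003959656), 11.23002815246582)
right 549 cen [ 0.5317 -0.1529  0.0995]
normal [-0.927 -0.374  0.042] tilt 1.5285050651982797
((0.5312193036079407, -0.15207329392433167), (0.08274125307798386, 0.08166288584470749), 12.87801742553711)
(183, 247) [0.5556 0.1525 0.0799]
(173, 223) [0.6228 0.1968 0.0081]
(186, 269) [0.4938 0.1577 0.0081]
(175, 228) [0.6064 0.1768 0.071 ]
(184, 265) [0.5074 0.152  0.0649]
(156, 252) [0.5423 0.2227 0.0852]
(165, 180) [0.746  0.2233 0.0031]
(153, 195) [0.6954 0.2378 0.0721]
```

View pics/topc.png

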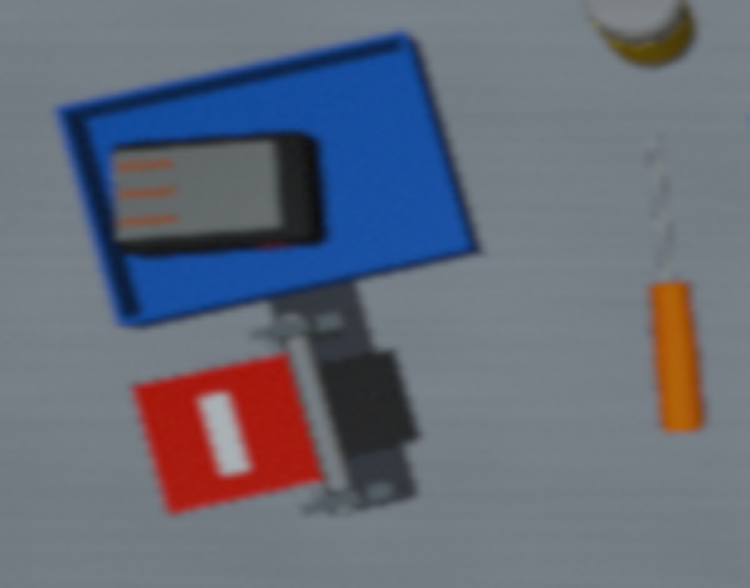

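View pics/scenec.png

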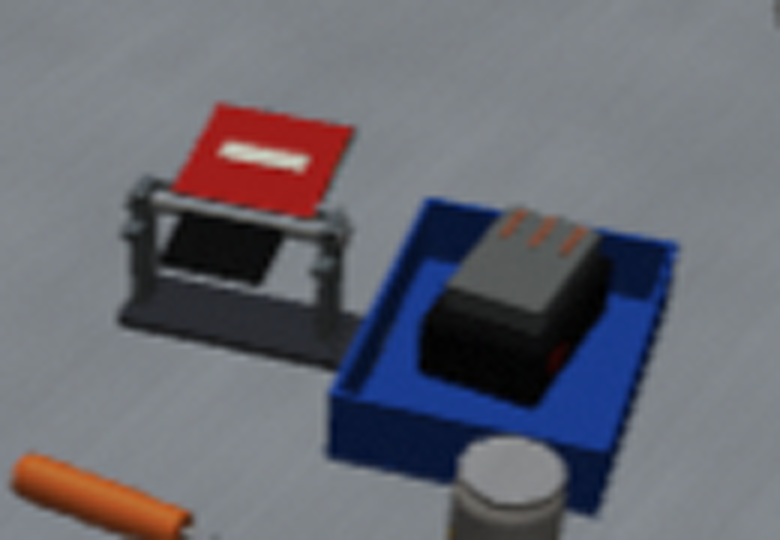

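```bash
cat >> h.py <<'E'
import cv2
def redrect(lo=120,hi=215):
  p,d,W=cloud('top');R,G,B=[p[...,i].astype(int) for i in range(3)]
  u=np.arange(560)[None,:]+0*R;v=np.arange(420)[:,None]+0*R
  m=(R>100)&(G<80)&(B<80)&(u>lo)&(u<hi)&(v>225)&(v<285)
  n,l,st,_=cv2.connectedComponentsWithStats(m.astype(np.uint8));k=1+np.argmax(st[1:,4])
  return W,(l==k)
E
python3 - <<'E'
from h import *
W,m=redrect();c,s,a=cv2.minAreaRect(W[m][:,:2].astype(np.float32));print(c,s,a)
b=cv2.boxPoints((c,s,a));print(b.round(4))
# bar of posts/foot: foot pixels z~.008
v,u=np.mgrid[:420,:560]
f=(abs(W[...,2]-.008)<.003)&(u>150)&(u<205)&(v>215)&(v<280)
p=load('top')[0];f&=(p[...,2]<90)
print(f.sum(),cv2.minAreaRect(W[f][:,:2].astype(np.float32)))
# tail points (black, z>.05)
f=(p.max(-1)<60)&(W[...,2]>.05)&(u>170)&(u<205)&(v>225)&(v<275)
print(f.sum(),W[f].mean(0),cv2.minAreaRect(W[f][:,:2].astype(np.float32)))
E
```

```text
(0.5692698955535889, 0.08590755611658096) (0.08803711086511612, 0.3680498003959656) 11.230027198791504
[[ 0.4903  0.2578]
 [ 0.5619 -0.1032]
 [ 0.6483 -0.086 ]
 [ 0.5766  0.275 ]]
237 ((0.5604417324066162, 0.1960068643093109), (0.14888453483581543, 0.07986210286617279), 13.00687313079834)
330 [0.55995949 0.15256816 0.08340997] ((0.5466077923774719, 0.04675595462322235), (0.2922312021255493, 0.07380515336990356), 81.66236877441406)
```

Run:
```python
from h import *
W,m=redrect();m&=(abs(W[...,2]-.085)<.02);P=W[m]
c,s,a=cv2.minAreaRect(P[:,:2].astype(np.float32));print(c,s,a,P.mean(0))
p=load('top')[0];v,u=np.mgrid[:420,:560]
f=(p.max(-1)<60)&(abs(W[...,2]-.07)<.015)&(u>175)&(u<205)&(v>225)&(v<270)
print(f.sum(),W[f].mean(0),cv2.minAreaRect(W[f][:,:2].astype(np.float32)))
f=(abs(W[...,2]-.008)<.003)&(u>150)&(u<205)&(v>215)&(v<280)&(p[...,2]<90)
Q=W[f];
for i in (12,12.5,13):
  th=np.radians(i);
  for n,X in(('foot',Q),('flag',P)):
    x=X[:,0]*np.cos(th)+X[:,1]*np.sin(th);y=-X[:,0]*np.sin(th)+X[:,1]*np.cos(th);print(i,n,np.percentile(x,[1,99]).round(4),np.percentile(y,[1,99]).round(4))
  hx,hy=.551,.1767;print(hx*np.cos(th)+hy*np.sin(th),-hx*np.sin(th)+hy*np.cos(th))
```

```text
(0.5406405329704285, 0.2246958166360855) (0.08241075277328491, 0.08262153714895248) 14.704482078552246 [0.54047705 0.22459133 0.08582705]
313 [0.55902352 0.15303681 0.0758681 ] ((0.5596098303794861, 0.15364158153533936), (0.05970538780093193, 0.038675837218761444), 14.289237022399902)
12 foot [0.5154 0.6631] [0.0346 0.0862]
12 flag [0.5346 0.6164] [0.0672 0.1476]
0.575697323771825 0.05827933940907805
12.5 foot [0.5159 0.6636] [0.03   0.0806]
12.5 flag [0.5357 0.6172] [0.0623 0.1425]
0.576183979705946 0.053253277178197514
13 foot [0.5162 0.6641] [0.0252 0.0751]
13 flag [0.5367 0.6181] [0.0575 0.1374]
0.5766267569992256 0.04822315950408143
```

```bash
cat >> h.py <<'E'
from scipy.spatial.transform import Rotation as Ro
H=np.array([.552,.178,0]);YAW=np.radians(14)
ax=np.array([np.cos(YAW),np.sin(YAW),0]);ay=np.array([-np.sin(YAW),np.cos(YAW),0])
def hp(x,y,z): return H+x*ax+y*ay+np.array([0,0,z])
def rel(P):
  from bench import read_state
  s=read_state();R=Ro.from_quat(s['eef_rot']).as_matrix()
  return R.T@(P-s['ee_pos']),R,s
E
python3 - <<'E'
from h import *
P=hp(0,-34e-3,.2);d,R,s=rel(P);print(P,d.round(3))
ty=R[:,1];print('roll',np.arctan2(ty[1],ty[0])-YAW)
E
```

```text
[0.56022534 0.14500995 0.2       ] [-0.452 -0.263  0.022]
roll 0.9056244248326276
```

move_arm --pt "-0.038 -0.022 0 0.08" --pt "-0.076 -0.044 0 0.16" --pt "-0.114 -0.066 0 0.24" --pt "-0.152 -0.088 0 0.32" --pt "-0.19 -0.11 0 0.4" --pt "-0.228 -0.132 0 0.48" --pt "-0.266 -0.154 0 0.56" --pt "-0.304 -0.176 0 0.64" --pt "-0.342 -0.198 0 0.72" --pt "-0.38 -0.22 0 0.8" --pt "-0.418 -0.242 0.01 0.88" --pt "-0.452 -0.263 0.022 0.906" --pt "-0.452 -0.263 0.022 0.906" --pt "-0.452 -0.263 0.022 0.906" --claw -1

```text
time: 1.5
ee_pos: [0.5604, 0.1448, 0.1998]
eef_rot: [0.617, 0.787, -0.001, -0.0]
ft_force: [-0.7, 1.5, 0.5]
width: 0.0003
```

Run:
```python
from bench import imaging
import cv2,numpy as np
from h import *
for n in("wrist","scene"):
    c=imaging.get_calibration(n);p,d=imaging.camera(n)
    p=np.ascontiguousarray(p[:,:,::-1])
    if n=='wrist':
      for q in (hp(0,0,.075),hp(0,-.048,.07),hp(0,.09,.086),hp(-.056,0,.085),hp(.056,0,.085)):
        X=c['camera_matrix']@(c['R']@q+c['t']);cv2.circle(p,tuple(int(v) for v in X[:2]/X[2]),3,(0,255,0),1)
      cv2.imwrite('pics/w1.png',p)
    else: cv2.imwrite('pics/s1.png',cv2.resize(p[70:220,230:430],None,fx=4,fy=4))
```

```text
(no output)
```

View pics/w1.png

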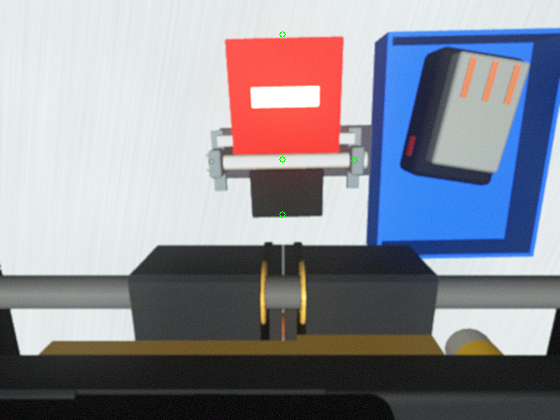

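View pics/s1.png

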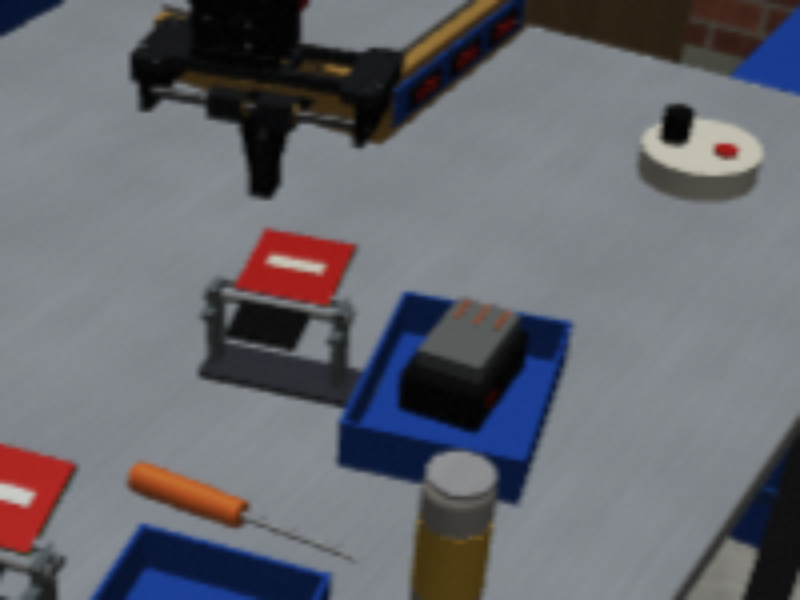

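The wrist view confirms the hinge pose: the projected marks sit on the rod at (282,160) and at the tail edge (282,214). Pressing the tail now.

move_arm --pt "0 0 0.04 0" --pt "0 0 0.08 0" --pt "0 0 0.1 0" --pt "0 0 0.11 0" --pt "0 0 0.115 0" --pt "0 0 0.12 0" --pt "0 0 0.125 0" --pt "0 0 0.13 0" --pt "0 0 0.135 0" --pt "0 0 0.14 0" --pt "0 0 0.145 0" --pt "0 0 0.15 0" --pt "0 0 0.155 0" --pt "0 0 0.157 0" --pt "0 0 0.157 0"

```text
time: 3.1
ee_pos: [0.5601, 0.1455, 0.0429]
eef_rot: [0.616, 0.788, -0.001, -0.0]
ft_force: [0.6, -1.5, 0.1]
width: 0.0011
```

```bash
cat > look.py <<'E'
from bench import imaging
import cv2,sys
p,d=imaging.camera("scene");cv2.imwrite(sys.argv[1],cv2.resize(p[70:220,230:430,::-1],None,fx=4,fy=4))
E
python3 look.py pics/s2.png
```

```text
(no output)
```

View pics/s2.png

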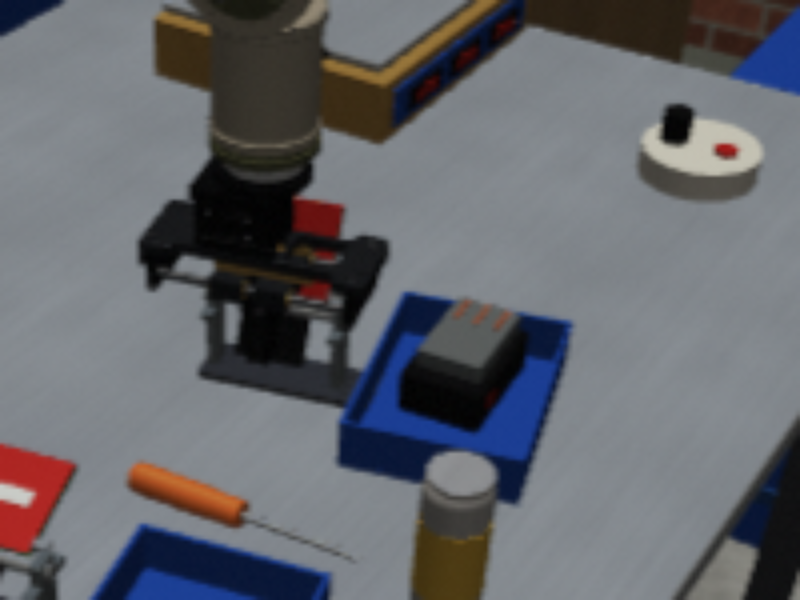

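The flag stands at roughly 60° behind the gripper. I'll lift, cross to its other side and check.

move_arm --pt "0 0 -0.04 0" --pt "0 0 -0.08 0" --pt "0 0 -0.12 0" --pt "0 0 -0.16 0" --pt "0 0 -0.19 0" --pt "0.04 0 -0.19 0" --pt "0.08 0 -0.19 0" --pt "0.12 0 -0.19 0" --pt "0.15 0 -0.19 0" --pt "0.15 0 -0.19 0" --pt "0.15 0 -0.19 0"

```text
time: 4.25
ee_pos: [0.5238, 0.2919, 0.2333]
eef_rot: [0.615, 0.788, -0.0, -0.0]
ft_force: [-0.6, -0.6, -0.4]
width: 0.0005
```

```bash
python3 look.py pics/s3.png
python3 - <<'E'
from bench import imaging
from h import *
p,d=imaging.camera('top');c=imaging.get_calibration('top')
np.savez('top.npz',p=p,d=d,K=c["camera_matrix"],R=c["R"],t=c["t"])
s=rel(H)[2];print(s['ee_pos'],'hinge yz',(s['ee_pos']-H)@ay)
p,d,W=cloud('top')
y=(W-H)@ay; x=(W-H)@ax
R,G,B=[p[...,i].astype(int) for i in range(3)]
f=(R>90)&(G<80)&(B<80)&(abs(x)<.05)&(y>-.02)&(y<.1)&(W[...,2]<.2)
print(f.sum()); yy,zz=y[f],W[f][:,2]
print(np.polyfit(yy,zz,1),yy.min(),yy.max(),zz.max())
E
```

```text
[0.52463761 0.29013665 0.23360667] hinge yz 0.1154252766013364
652
[1.83551415 0.07995248] 0.001918011050578797 0.04353686048086596 0.16020861350417887
```

View pics/s3.png

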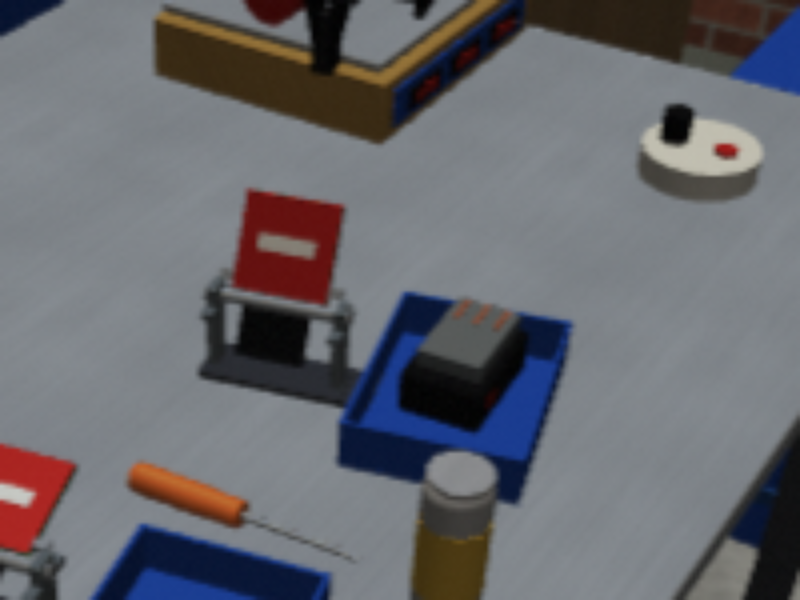

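Flag is at about 61° with its edge at y≈+45 mm. The fingertip is clear on its +y side, so I go down and push it past upright.

move_arm --pt "0 0 0.04 0" --pt "0 0 0.08 0" --pt "0 0 0.103 0" --pt "-0.025 0 0.103 0" --pt "-0.04 0 0.103 0" --pt "-0.05 0 0.103 0" --pt "-0.06 0 0.103 0" --pt "-0.07 0 0.103 0" --pt "-0.08 0 0.103 0" --pt "-0.09 0 0.103 0" --pt "-0.1 0 0.103 0" --pt "-0.108 0 0.104 0" --pt "-0.116 0 0.104 0" --pt "-0.123 0 0.106 0" --pt "-0.13 0 0.109 0" --pt "-0.13 0 0.109 0"

```text
time: 5.95
ee_pos: [0.5557, 0.1638, 0.124]
eef_rot: [0.616, 0.787, -0.0, 0.0]
ft_force: [-0.1, 0.2, -0.4]
width: 0.0006
```

```bash
python3 look.py pics/s4.png
python3 - <<'E'
from h import *
s=rel(H)[2];print(s['ee_pos'],'hinge y',(s['ee_pos']-H)@ay,s['ft_force'])
E
```

```text
[0.55556177 0.16442077 0.12417864] hinge y -0.014037535274643726 [-0.33119736  0.33156742  0.34888294]
```

View pics/s4.png

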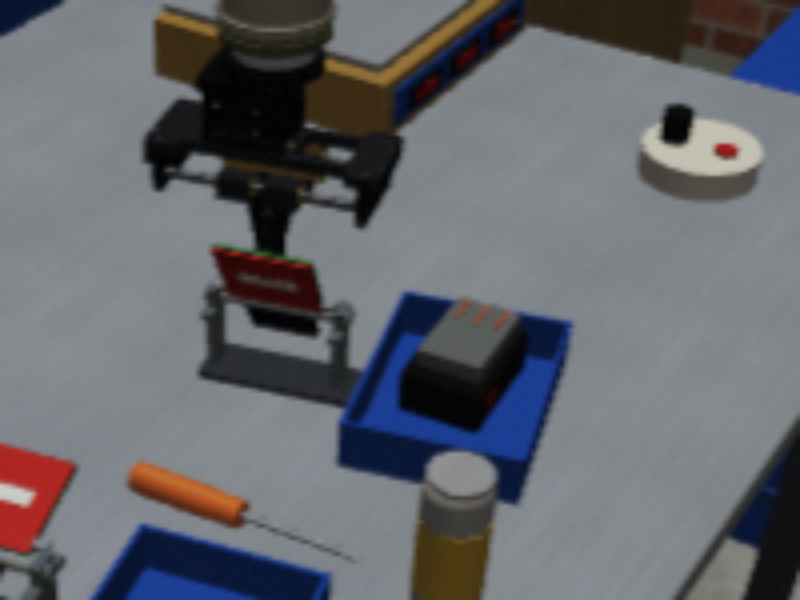

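It is past upright (about 120°). I continue along the arc, then press flat.

move_arm --pt "-0.006 0 0.004 0" --pt "-0.012 0 0.008 0" --pt "-0.017 0 0.013 0" --pt "-0.022 0 0.019 0" --pt "-0.025 0 0.025 0" --pt "-0.028 0 0.031 0" --pt "-0.03 0 0.036 0" --pt "-0.031 0 0.041 0" --pt "-0.032 0 0.044 0" --pt "-0.032 0 0.046 0" --pt "-0.032 0 0.047 0" --pt "-0.032 0 0.047 0"

```text
time: 7.2
ee_pos: [0.5633, 0.1341, 0.0792]
eef_rot: [0.616, 0.788, 0.0, -0.0]
ft_force: [-8.3, -2.3, 19.6]
width: 0.0006
```

```bash
python3 look.py pics/s5.png
```

```text
(no output)
```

View pics/s5.png

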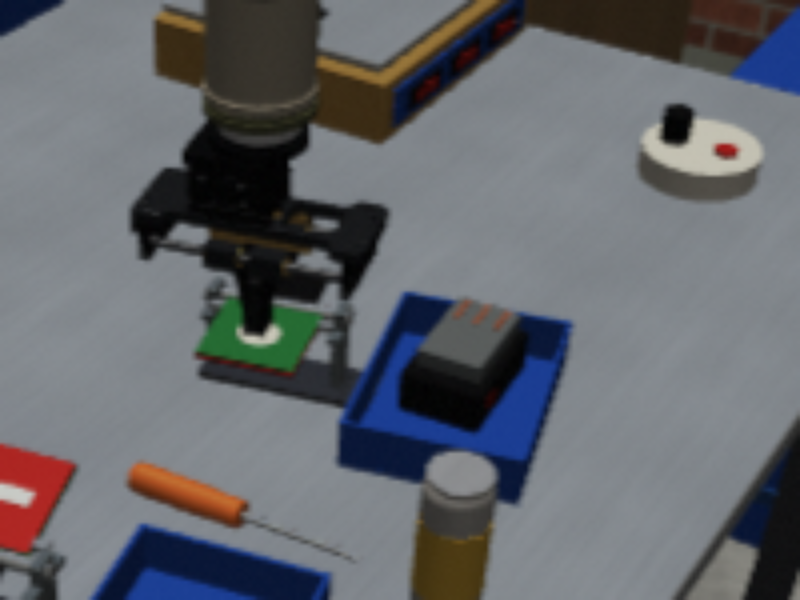

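At the stop (20 N reaction, tip at z=79 mm). Retracting straight up and moving away to check.

move_arm --pt "0 0 -0.01 0" --pt "0 0 -0.04 0" --pt "0 0 -0.08 0" --pt "0 0 -0.12 0" --pt "0 0 -0.16 0" --pt "0.04 0 -0.18 0" --pt "0.08 0 -0.18 0" --pt "0.12 0 -0.18 0" --pt "0.16 0 -0.18 0" --pt "0.2 0 -0.18 0" --pt "0.24 0 -0.18 0" --pt "0.24 0 -0.18 0" --pt "0.24 0 -0.18 0"

```text
time: 8.55
ee_pos: [0.5049, 0.3677, 0.2572]
eef_rot: [0.615, 0.789, -0.0, 0.0]
ft_force: [0.8, -1.6, -0.5]
width: 0.0007
```

Run:
```python
from bench import imaging
from h import *
p0=load('scene')[0]
p,d=imaging.camera('scene');cv2.imwrite('pics/s6.png',p[:,:,::-1])
p,d=imaging.camera('top');c=imaging.get_calibration('top');cv2.imwrite('pics/t6.png',p[:,:,::-1])
np.savez('top.npz',p=p,d=d,K=c["camera_matrix"],R=c["R"],t=c["t"])
p,d,W=cloud('top');y=(W-H)@ay;x=(W-H)@ax
R,G,B=[p[...,i].astype(int) for i in range(3)]
f=(G>R+30)&(G>B+30)&(abs(x)<.06)&(y>-.11)&(y<.02)&(W[...,2]>.05)&(W[...,2]<.15)
print(f.sum(),np.polyfit(y[f],W[f][:,2],1),y[f].min(),y[f].max(),W[f][:,2].mean())
```

```text
797 [0.00442086 0.07999034] -0.08845195403410362 -0.005522882842789888 0.0797836142813441
```

View pics/s6.png

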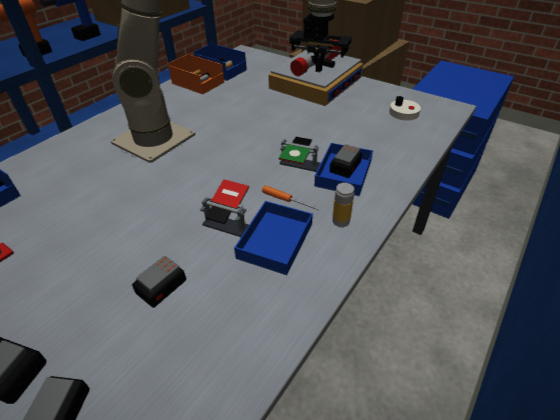

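View pics/t6.png

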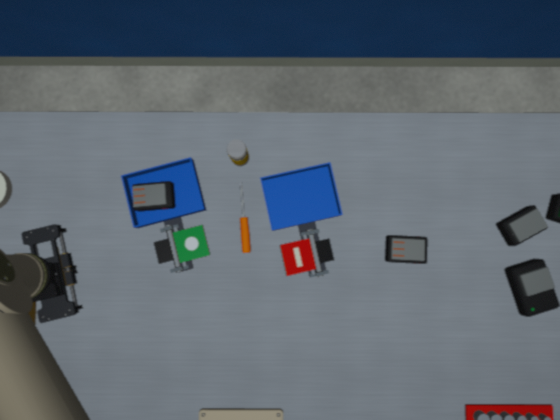

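The flag lies level, green face up, at (191,243) in top with slope about 0.004. Everything else is where it was.

```bash
python3 -c "
from bench import r
print(r.close_job())"
```

```text
the job is handed in; nothing more can be done
None
```

The status flag of the full tray (the robot's left bay) is turned right over and lies flat with its green face up. I handed the job in at about 8.7 s on the robot's clock.

- **How it was done:** With the fingers shut, so nothing was gripped, I pressed the black tail down, which raised the flag to about 61°. From the other side I then pushed the flag past upright and pressed it onto its stop. The reaction there was about 21 N. I then backed off well clear.
- **Last checks:** In the top camera's depth image the green face is level, with a slope of about 0.004 rad, and sits at 80 mm against the 79 mm expected. The wrist force reads about zero.
- **Other items:** By eye, in the before and after pictures, the red flag of the empty tray, both battery packs, the screwdriver and the oil can have not moved.

No check failed or disagreed.

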